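# Raise the enclosure sash and fetch the amber bottle to the stirrer

### The job

Raise the sash of the filtered bench enclosure by its handle, without letting it drop, and leave it where friction holds it, with its lower edge at the green marks. Then reach in under it, take out the amber bottle and, keeping it upright, set it down gently on the middle of the magnetic stirrer's round plate. Leave the sash up, and leave the other things where they are.

Things in the scene. Friction and masses are not known exactly. Their poses are not given: they have to be found in the camera images.
- hood: Filtered bench enclosure, fixed; white base 360 x 360 mm, inside floor 20 mm above the worktop, clear sides, white back, white filter head from 267 mm up; 520 mm high. Only its front opens, under the sash. Origin: centre of the base's underside; x from front to back, z up. The front slopes 30 degrees back from the vertical: foot at x = -168, z = 20 mm, rising along (0.5, 0, 0.866).
- sash (a joint): How far the sash is pushed up the slope, m: 0 shut, 0.295 upper stop. It weighs about 0.5 kg and slides along (0.5, 0, 0.866) of the enclosure. Friction of about 2.3 N in the tracks and counterweights that help more the higher it stands: let go below about 0.11 it slides shut, from 0.2 up it stays. Pushing it up takes 4 to 7 N. The green marks stand for 0.215 to 0.275, red marks lie above.
- sash_handle (a point): Middle of the sash's black pull handle: straight bar 14 mm wide (across, along the enclosure's y), 12 mm thick, 86 mm long up the slope, on two posts at its ends, 25 mm clear of the panel. It lies mid-width, 50 mm up the slope from the sash's lower edge and 42 mm out of the slope, and moves with the sash. Grip it across its width.
- sash_edge (a point): Middle of the lower edge of the sash: clear panel 330 mm wide, 280 mm long, aluminium bottom rail 14 mm thick. Moves with the sash; shut, it lies at the foot of the slope. The aluminium tracks at both sides (centres 173 mm off the middle, 16 mm wide, 16 mm proud of the slope, 330 mm free between them) carry the green marks, against which this edge is read. Axes as the enclosure.
- amber_center (a point): Centre, half-way up, of the amber glass bottle with black cap that is to be fetched: body 52 mm across up to 68 mm above its foot, then a neck and cap 29 mm across, 109 mm high in all, 0.19 kg. It stands upright on the enclosure's floor, one of two things behind the sash, left or right. z along the bottle.
- stirrer_plate (a point): Centre of the top face of the magnetic stirrer's round dark plate, 88 mm across, level, 40 mm above the worktop; the stirrer is a white round box 150 mm across, fixed, with a knob on one side. z up.
- pot_center (a point): Centre of the white sample pot with red lid, 68 mm across, 63 mm high, standing beside the amber bottle in the enclosure, centres 94 mm or more apart. Leave it alone.
- balance_pan: Steel pan of the dark blue balance that stands in front of the enclosure, between it and the stirrer: fixed, 159 mm across, with a pale blue weighing boat on it. Balance and boat reach 90 mm above the worktop: carry the bottle over or round them. Origin: centre of the pan's underside.
- electrode_arm: White jointed electrode stand, fixed, at the back between enclosure and stirrer, up to 400 mm high; keep clear of it. Origin on the worktop, under its base; it fills 60 mm either way along its x, 140 mm either way along its y.
- beaker_center (a point): Centre of the empty glass beaker, 53 mm across, 68 mm high, standing on the worktop near the stirrer. Leave it alone.
Things that resemble listed ones, but are neither listed nor needed, are in the scene too. Leave any blue or pink look-alike of the part that bears stirrer_plate alone.

How it is judged:
On the way, in this order (a step that is already met when the one before it is completed fails the run):
1. the sash stands at the green marks, held by friction, with nothing of the robot touching it (value of joint sash between 0.21 and 0.28 m and contact force between each of the arm, the fingers and sash below 0.2 N and velocity of joint sash between -0.01 and 0.01 m/s), for 0.4 s.
2. the amber bottle has come out through the front, under the raised sash (value of joint sash between 0.21 and 0.28 m and x of amber_center in the frame of hood below -0.2 m), for 0.1 s.
At the end, for the whole second after the job is handed in: The amber bottle stands upright (within 0.08 rad) and at rest on the stirrer's plate, its axis within 15 mm of the plate's centre, and the sash stands where it was left, 0.21 to 0.28 m up (value of joint sash between 0.21 and 0.28 m and horizontal distance between amber_center and stirrer_plate below 0.015 m and z of amber_center in the frame of stirrer_plate between 0.05 and 0.059 m and angle between amber_center's own z axis and vertical below 0.08 rad and linear speed of amber below 0.02 m/s); the robot touches nothing.
It fails at once if the sash is let fall (faster than 0.3 m/s downwards) (velocity of joint sash below -0.3 m/s).
It fails at once if the amber bottle is tipped by more than 0.5 rad (angle between amber_center's own z axis and vertical above 0.5 rad).
It fails at once if the bottle is dropped or pressed on the stirrer with more than 35 N (contact force between amber and stirrer above 35 N).
It fails at once if the sample pot or the beaker is shifted by more than 20 mm (distance of any of pot_center, beaker_center from where it was at the start of the episode above 0.02 m).
It also fails if it takes over 72 s, if anything falls off the work surface, if the arm or the gripper's body presses on something with over 40 N, if the wrist force passes 120 N, or if a joint passes its speed limit or range.

### The arm

A 6-joint arm with a two-finger parallel gripper is mounted at the origin on a cart in front of the work surface, level with it; the furniture and walls round the work are solid. World frame = base frame: x ahead of the robot, y to its left, z up, the work surface at z = 0. Lengths are in m, angles in rad, forces in N, time in s.
With the tool pointing down it reaches from about 0.35 to 0.975 m from the base axis. Payload 4.9 kg.
Tool frame: the origin (TCP) lies at the very end of the fingers, on their centre line; the grasp point (between the pads) lies ctrl.grip_point_offset behind it (ctrl.grip_point_offset is the distance from the TCP to the grasp point, in m); z points along the fingers, y is the direction in which the jaws open and shut (so a half turn about z gives the same grasp; the last joint's range is limited). The gripper opens to 85 mm and grips with 20 to 120 N. Pads are 22 mm wide; open, the fingers measure 114 mm over their backs; the gripper's body (76 mm by 85 mm) begins 54 mm behind the grasp point. The pads swing forward as they close: fully open they stand 13 mm farther back than shut.
Start: joints at [1.069, 0.053, 1.613, -0, 1.476, -0.119], TCP at [0.233, 0.58, 0.2] pointing down, gripper open.
Joint ranges: [-3.01, 3.01], [-1.01, 2.22], [0.06, 2.58], [-1.02, 4.17], [0.09, 2.62], [-3.14, 3.14]. Speed limits (rad/s): [2.57, 2.57, 3.14, 3.14, 3.14, 3.14].

### API

Orientations are given as a rotation vector (axis times angle).
In Python, from station import ctrl gives the robot as it stands. The module is installed in compiled form; this text tells all that it offers.
- The arm moves only by the shell command python3 -m creep 'ROWS' [FORCE]. ROWS is JSON, a list of rows, each a list of 5 numbers: the closure in counts, from 0 (fully open) to 255 (shut), then the shift along the tool's x, y, z in mm, then the turn about the tool's z in rad. A call has 1 to 12 rows; each row is the pose to reach, as a shift and turn from the pose commanded when the call began, along the tool's axes at that moment; what a row does not reach only later rows make up. A row lasts 1/12 s, in which the tool goes at most 41.7 mm and 7.16 degrees, less where a joint would pass 70% of its speed; a pose out of reach is approached as far as the arm can. A call with a gripper value outside its range is refused whole. The fingers move at their own pace and stop on an object; FORCE is the grip in N (left out, the last holds). Time passes only in rows, so rows that repeat a pose let the fingers close. It gives the time, the measured TCP pose, the force and the opening at its end, in the units of the state.
- ctrl.get_obs(): the state, without advancing time (a new reading comes with each control period).
- ctrl.get_image(name): name is "scene" or "top" or "wrist"; returns the picture (420x560x3 uint8, red, green, blue); there is no depth.
- ctrl.calibration(name): a dict with "fx", "fy", "cx", "cy" (pixels), "R" (3x3) and "t" (3): a world point X has camera coordinates R X + t. Camera axes: x right, y down, z forward; pixel columns grow to the right and rows downward; lengths in m; the calibration is good to about 2 mm. A picture is of the moment at which its call begins: read the wrist's pose just before it. calibration takes no time and is no camera call; for the wrist camera it gives the pose at the moment of the call.
- ctrl.finish_job(): hands the job in, once; it reports no verdict.
Trained networks look in the newest picture that a camera, given by its name, has taken for a name from the list of things; names that differ only in an ending like _2 or _b are one class to them, and where a whole thing is asked for, a point or a joint stands for the part that bears it (a point fixed in the world has none). Each returns a list of dicts, best first, with "conf" (0 to 1); they miss things now and then, are a little off and sometimes report something else, mostly with a low value. They report only what shows in the picture. A call takes as long as a camera call. They do not tell look-alikes from the thing itself.
- ctrl.boxes_of(camera, label): "rect" ([left, top, width, height] in pixels, round what is visible of it).
- ctrl.outline_of(camera, label): "mask" (420x560 bool, what is visible of it) and "rect" ([left, top, width, height] in pixels, round what is visible of it).
The state is a dict: "t": time; "q": joint angles; "dq": joint speeds; "effort": joint torques, N m; "tool_pos": TCP position; "tool_rot": TCP orientation; "contact_force": force on the tool from outside, world axes, zero at the start; "wrist_torque": the same for the moment, N m; "opening": finger opening in m.
Only numpy, scipy, OpenCV 4.12 (cv2) and the standard library are available. Lean on these libraries where they do the work, as an engineer would, in place of code of your own. Each camera call takes 0.05 s, during which the arm holds its last target. There are 200 camera calls.

## Working session

There is one attempt and no reset: what is moved stays moved. The work goes in short steps, Python scripts to look and compute and a shell command to move; the robot and the scene stay as the last step left them, time stands still between calls to the robot, and variables do not carry over. Pictures are saved under pics/ and viewed, about 8 in all and at most 12, crops included, and the job is handed in when it is done.

```bash
mkdir -p pics
python3 - <<'E'
from station import ctrl
import cv2,numpy as np
o=ctrl.get_obs();print({k:np.round(v,3).tolist() for k,v in o.items()},ctrl.grip_point_offset)
for c in("scene","top"):
    im=ctrl.get_image(c);cv2.imwrite(f"pics/{c}0.png",im[:,:,::-1])
    k=ctrl.calibration(c);R=np.array(k["R"]);print(c,k["fx"],k["cx"],k["cy"],np.round(R,3).tolist(),np.round(-R.T@np.array(k["t"]),3))
    for l in("hood","sash","sash_handle","amber_center","pot_center","stirrer_plate","balance_pan","electrode_arm","beaker_center"):
        print(l,[(round(b["conf"],2),np.round(b["rect"]).tolist()) for b in ctrl.boxes_of(c,l)][:3])
E
```

```text
{'t': 0.0, 'q': [1.069, 0.053, 1.614, -0.0, 1.476, -0.119], 'dq': [0.001, -0.0, 0.001, 0.0, 0.0, 0.0], 'effort': [0.0, -39.368, -37.018, -0.0, 0.007, -0.0], 'tool_pos': [0.233, 0.579, 0.199], 'tool_rot': [-0.597, -3.084, 0.003], 'contact_force': [-0.219, -0.138, 0.929], 'wrist_torque': [0.047, 0.002, -0.029], 'opening': 0.086} 0.0187
scene 382.976087083016 280.96110493349005 213.65871306622114 [[0.848, -0.53, 0.006], [-0.239, -0.393, -0.888], [0.473, 0.751, -0.46]] [-0.087 -1.086  0.687]
hood [(0.78, [201.0, 54.0, 111.0, 152.0])]
sash [(0.66, [199.0, 121.0, 62.0, 78.0])]
sash_handle [(0.9, [200.0, 122.0, 65.0, 81.0])]
amber_center []
pot_center []
stirrer_plate [(0.94, [230.0, 266.0, 56.0, 37.0]), (0.77, [361.0, 283.0, 53.0, 39.0]), (0.69, [299.0, 252.0, 51.0, 34.0])]
balance_pan [(0.98, [214.0, 207.0, 47.0, 24.0])]
electrode_arm [(0.61, [296.0, 122.0, 82.0, 108.0]), (0.43, [298.0, 251.0, 54.0, 35.0])]
beaker_center [(0.78, [368.0, 242.0, 21.0, 29.0])]
top 454.72655263233656 267.45996029451777 213.68409083950132 [[-0.018, -1.0, -0.021], [-0.986, 0.022, -0.168], [0.168, 0.018, -0.986]] [ 0.306 -0.103  1.408]
hood [(0.79, [2.0, 50.0, 198.0, 197.0])]
sash [(0.71, [50.0, 165.0, 143.0, 82.0]), (0.54, [336.0, 194.0, 49.0, 43.0])]
sash_handle [(0.93, [50.0, 166.0, 143.0, 79.0])]
amber_center [(0.23, [259.0, 67.0, 41.0, 113.0])]
pot_center [(0.62, [367.0, 151.0, 19.0, 24.0])]
stirrer_plate [(0.94, [335.0, 191.0, 48.0, 46.0]), (0.66, [402.0, 176.0, 45.0, 46.0]), (0.59, [325.0, 255.0, 50.0, 51.0])]
balance_pan [(0.96, [221.0, 231.0, 52.0, 51.0])]
electrode_arm [(0.81, [260.0, 69.0, 40.0, 112.0])]
beaker_center [(0.89, [366.0, 156.0, 18.0, 19.0])]
```

Run:
```python
import cv2
a=cv2.imread("pics/scene0.png")[40:340,150:450];b=cv2.imread("pics/top0.png")
cv2.imwrite("pics/s0c.png",cv2.resize(a,(600,600),interpolation=2));cv2.imwrite("pics/t0c.png",cv2.resize(b[30:330,0:460],(800,522),interpolation=2))
```

```text
(no output)
```

View pics/s0c.png

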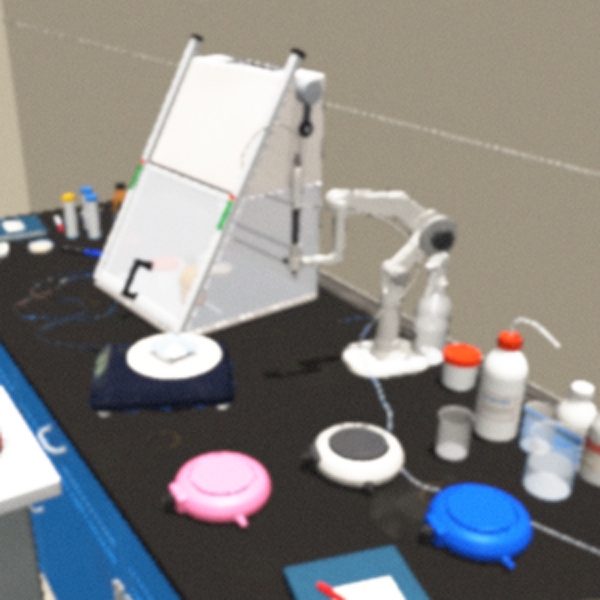

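View pics/t0c.png

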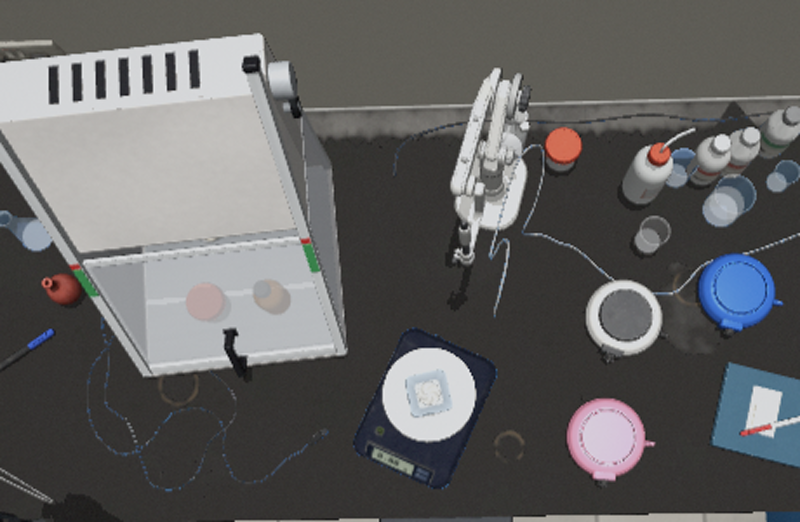

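The scene view (crop) shows the enclosure with a black handle at crop (132,280) and green marks at (225,215) and (137,178). The white stirrer's dark plate is at (358,442), between pink and blue look-alikes. The top view shows the amber bottle on the right at (268,295), the pot on the left at (206,300), and the plate at (624,313).

```bash
cat > h.py <<'E'
import numpy as np, cv2
from scipy.optimize import least_squares
from scipy.spatial.transform import Rotation as Ro
from station import ctrl
def proj(k,X):
    c=np.array(k["R"])@np.asarray(X,float)+np.array(k["t"]); return np.array([k["fx"]*c[0]/c[2]+k["cx"],k["fy"]*c[1]/c[2]+k["cy"]])
def tri(obs):  # [(k,(u,v))..] -> X
    f=lambda X:np.concatenate([proj(k,X)-np.array(p) for k,p in obs])
    r=least_squares(f,[.6,0,.1]);return r.x,np.abs(r.fun).max()
def onz(k,p,z):
    R=np.array(k["R"]);C=-R.T@np.array(k["t"]);d=R.T@np.array([(p[0]-k["cx"])/k["fx"],(p[1]-k["cy"])/k["fy"],1]);return C+d*(z-C[2])/d[2]
def hoodpt(h,p):
    c,s=np.cos(h[2]),np.sin(h[2]);return np.array([h[0]+c*p[0]-s*p[1],h[1]+s*p[0]+c*p[1],p[2]])
def slope(s,y,n): return np.array([-.168+.5*s-.866*n,y,.02+.866*s+.5*n])
E
python3 - <<'E'
from h import *
S,T=ctrl.calibration("scene"),ctrl.calibration("top")
s=lambda u,v:(S,np.array([u/2+150,v/2+40]));t=lambda u,v:(T,np.array([u,v])/1.739+[0,30])
d=[(s(183,333),(-.18,-.18,0)),(s(316,297),(.18,-.18,0)),(s(97,280),(-.18,.18,0)),
(s(221,229),slope(.215,-.173,.016)),(s(231,200),slope(.275,-.173,.016)),(s(132,189),slope(.215,.173,.016)),(s(143,164),slope(.275,.173,.016)),
(s(131,280),slope(.05,0,.042)),
(t(318,271),slope(.215,-.173,.016)),(t(306,243),slope(.275,-.173,.016)),(t(96,295),slope(.215,.173,.016)),(t(76,269),slope(.275,.173,.016)),(t(232,345),slope(.05,0,.042)),
(t(150,376),(-.18,.18,.01)),(t(345,352),(-.18,-.18,.01))]
f=lambda h:np.concatenate([proj(k,hoodpt(h,p))-x for (k,x),p in d])
r=least_squares(f,[.6,.3,0],loss="soft_l1");print(r.x,np.round(r.fun.reshape(-1,2),1).tolist());h=r.x
np.save("hood.npy",h)
for p in((135,268),(206,300)): pass
for n,z,p in(("amber foot/center",.075,(268,296)),("pot",.083,(206,300))): print(n,onz(T,t(*p)[1],z))
pl=tri([t(624,313),s(358,442)]);print("plate",pl, onz(T,t(624,313)[1],.04))
print("beaker",tri([t(652,235),s(454,433)]),"pan",tri([t(429,394),s(174,356)]),"elec",onz(T,t(492,195)[1],0))
print("handle",hoodpt(h,slope(.05,0,.042)))
E
```

```text
[0.65192665 0.32895885 0.09413009] [[-1.6, 5.5], [1.0, 1.4], [-0.3, 3.3], [-0.5, -0.4], [0.7, -0.5], [-0.0, -0.5], [-0.4, -0.6], [0.6, -1.9], [-1.6, -0.8], [0.2, -0.5], [-1.0, -0.0], [0.4, -0.3], [1.5, 8.0], [-1.4, -0.2], [1.5, 0.4]]
amber foot/center [0.58270164 0.26043842 0.075     ]
pot [0.57644334 0.36523357 0.083     ]
plate (array([ 0.5449172 , -0.35703218,  0.03515974]), np.float64(0.507182049524431)) [ 0.54548416 -0.35699405  0.04      ]
beaker (array([ 0.68536893, -0.41421206,  0.03490622]), np.float64(0.4309322014926238)) pan (array([ 0.40846597, -0.01521229,  0.06303043]), np.float64(0.23849797085762248)) elec [ 0.77996052 -0.13220093  0.        ]
handle [0.47334873 0.31209947 0.0843    ]
```

```bash
python3 -m creep '[[0,-20,-20,0,-0.04],[0,-40,-40,0,-0.08],[0,-60,-60,0,-0.12],[0,-80,-80,0,-0.17],[0,-100,-100,0,-0.22],[0,-120,-120,0,-0.27],[0,-142,-142,0,-0.32],[0,-164,-164,0,-0.37],[0,-186,-186,0,-0.42],[0,-208,-206,0,-0.478],[0,-215.5,-214,0,-0.478],[0,-215.5,-214,0,-0.478]]'
python3 - <<'E'
from h import *
k=ctrl.calibration("wrist");im=ctrl.get_image("wrist");cv2.imwrite("pics/w1.png",im[:,:,::-1])
R=np.array(k["R"]);C=-R.T@np.array(k["t"]);o=ctrl.get_obs();A=Ro.from_rotvec(o["tool_rot"]).as_matrix()
print(o["tool_pos"],A.round(3).tolist(),o["q"],"cam",C,"cam in tool",A.T@(C-o["tool_pos"]),"fwd",R[2],k["fx"])
h=np.load("hood.npy")
for s in(.007,.05,.093):print(proj(k,hoodpt(h,slope(s,0,.042))))
E
```

```text
t: 2.0
tool_pos: [0.3542, 0.2993, 0.2002]
tool_rot: [-0.142, 3.138, 0.0]
contact_force: [0.3, 0.0, -1.2]
opening: 0.0856
[0.3536843  0.3004604  0.20019776] [[-0.996, -0.092, 0.0], [-0.092, 0.996, 0.001], [-0.0, 0.001, -1.0]] [ 5.43185272e-01 -3.49844015e-01  1.97314117e+00  6.66819334e-04
  1.51769561e+00 -1.11965803e+00] cam [0.28524383 0.29395145 0.37340724] cam in tool [ 6.87057922e-02 -4.38594413e-05 -1.73226728e-01] fwd [ 0.27414822  0.0246579  -0.96137128] 289.1243175191976
[283.8838954  268.32219649]
[284.02381828 300.59462117]
[284.19160845 339.29447862]
```

View pics/w1.png

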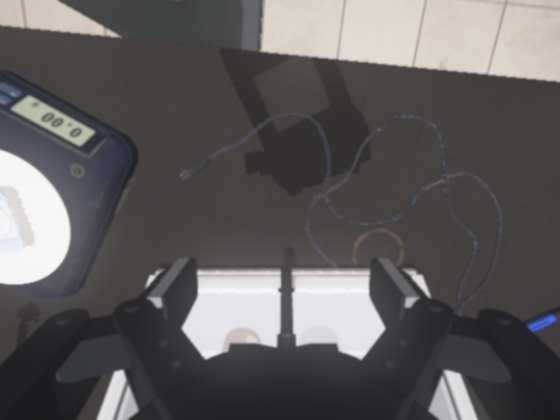

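The wrist view shows the handle as a dark bar from (288,248) to (286,345), with the enclosure's front edge at about row 268. I'll overlay the model on it to check the fit.

Run:
```python
from h import *
k=ctrl.calibration("wrist");T=ctrl.calibration("top");h=np.load("hood.npy")
P={"b":[(-.18,y,z) for y in(-.18,.18) for z in(0,.02)],"h":[slope(s,0,n) for s in(.007,.093) for n in(.036,.048)],"r":[slope(0,y,n) for y in(-.165,.165) for n in(0,.014)]}
col={"b":(0,0,255),"h":(0,255,0),"r":(255,0,0)}
def draw(f,k,x0,y0,w,hh,sc):
    im=cv2.imread(f)[y0:y0+hh,x0:x0+w];im=cv2.resize(im,None,fx=sc,fy=sc,interpolation=2)
    for n,l in P.items():
        for p in l:
            u=((proj(k,hoodpt(h,p))-[x0,y0]+.5)*sc).round().astype(int);cv2.circle(im,tuple(int(a) for a in u),3,col[n],1)
    return im
a=draw("pics/w1.png",k,120,230,320,130,2.5);b=draw("pics/top0.png",T,80,180,130,80,6)
b=b[:,:800];a=a[:,:800];b=cv2.copyMakeBorder(b,0,0,0,800-b.shape[1],0);cv2.imwrite("pics/ov.png",cv2.resize(np.vstack([a,b]),None,fx=.74,fy=.74))
```

```text
(no output)
```

View pics/ov.png

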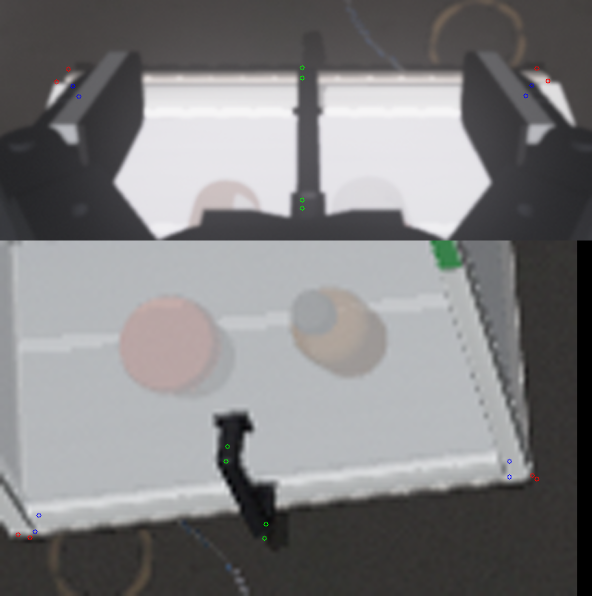

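```bash
python3 -m creep '[[0,0,2,35,0],[0,0,2,70,0],[0,0,2,105,0],[0,0,2,134,0],[0,-25,2,134,0],[0,-55,2,134,0],[0,-80,2,134,0],[0,-100,2,134,0],[0,-115,2,134,0],[0,-121,2,134,0],[0,-121,2,134,0]]' 40
python3 - <<'E'
from h import *
print(ctrl.get_obs()["contact_force"])
cv2.imwrite("pics/w2.png",ctrl.get_image("wrist")[:,:,::-1])
E
```

```text
t: 2.97
tool_pos: [0.4741, 0.3155, 0.0659]
tool_rot: [0.15, -3.138, -0.001]
contact_force: [-0.4, 0.0, 0.3]
opening: 0.0853
[-0.37204486  0.04386568  0.32461145]
```

View pics/w2.png

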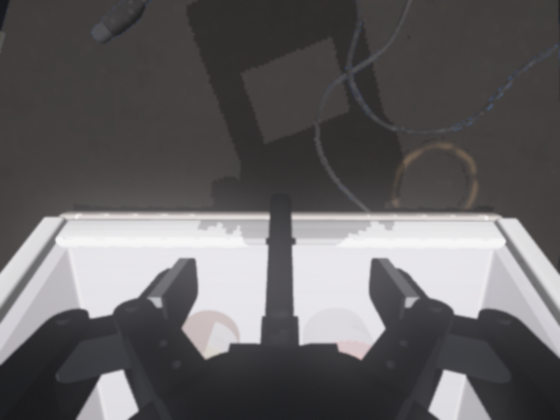

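The bar is centred between the fingers at column 281 (pads at 195 and 370), so I can close on it.

```bash
python3 -m creep '[[120,0,0,0,0],[255,0,0,0,0],[255,0,0,0,0],[255,0,0,0,0],[255,0,0,0,0],[255,0,0,0,0],[255,0,0,0,0],[255,0,0,0,0],[255,0,0,0,0],[255,0,0,0,0]]' 40
```

```text
t: 3.85
tool_pos: [0.4735, 0.3135, 0.0663]
tool_rot: [0.149, -3.137, 0.002]
contact_force: [-2.5, -4.8, 4.6]
opening: 0.0127
```

```bash
python3 -m creep '[[255,-3,0,-5.2,0],[255,-9,0,-15.6,0],[255,-15,0,-26,0],[255,-21,0,-36.4,0],[255,-27,0,-46.8,0],[255,-33,0,-57.2,0],[255,-39,0,-67.5,0],[255,-45,0,-77.9,0],[255,-51,0,-88.3,0],[255,-57,0,-98.7,0],[255,-63,0,-109.1,0],[255,-66,0,-114.3,0]]'
python3 -m creep '[[255,-3,0,-5.2,0],[255,-9,0,-15.6,0],[255,-15,0,-26,0],[255,-21,0,-36.4,0],[255,-27,0,-46.8,0],[255,-33,0,-57.2,0],[255,-39,0,-67.5,0],[255,-45,0,-77.9,0],[255,-51,0,-88.3,0],[255,-57,0,-98.7,0],[255,-63,0,-109.1,0],[255,-66,0,-114.3,0]]'
python3 -m creep '[[255,0,0,0,0],[255,0,0,0,0],[255,0,0,0,0]]'
python3 - <<'E'
from h import *
print(ctrl.get_obs()["contact_force"])
im=ctrl.get_image("top");cv2.imwrite("pics/t3.png",im[:,:,::-1])
E
```

```text
t: 4.85
tool_pos: [0.5409, 0.3197, 0.1834]
tool_rot: [-0.148, 3.136, -0.002]
contact_force: [-3.2, -6.4, -2.4]
opening: 0.0126
t: 5.85
tool_pos: [0.6071, 0.3258, 0.2984]
tool_rot: [-0.147, 3.134, -0.001]
contact_force: [-1.3, -5.6, -3.7]
opening: 0.0127
t: 6.1
tool_pos: [0.6075, 0.3259, 0.2989]
tool_rot: [-0.147, 3.131, -0.0]
contact_force: [0.5, -5.8, 1.6]
opening: 0.0123
[ 0.5248966  -5.81431329  1.61703742]
```

```bash
python3 -m creep '[[200,0,0,0,0],[150,0,0,0,0],[100,0,0,0,0],[50,0,0,0,0],[0,0,0,0,0],[0,0,0,0,0],[0,0,0,0,0],[0,0,0,0,0],[0,0,0,0,0],[0,0,0,0,0]]'
python3 -m creep '[[0,20,0,0,0],[0,50,0,0,0],[0,85,0,0,0],[0,120,0,0,0],[0,155,0,0,0],[0,190,0,0,0],[0,220,0,0,0],[0,240,0,0,0],[0,245,0,0,0],[0,245,0,0,0],[0,245,0,0,0]]'
python3 - <<'E'
from h import *
h=np.load("hood.npy");T=ctrl.calibration("top");W=ctrl.calibration("wrist");o=ctrl.get_obs();print(o["tool_pos"],o["q"])
t=ctrl.get_image("top");w=ctrl.get_image("wrist")
for c in("top","wrist"):
    for l in("amber_center","pot_center","sash_edge"):print(c,l,[(round(b["conf"],2),b["rect"]) for b in ctrl.boxes_of(c,l)][:2])
t=t.copy()
cv2.imwrite("pics/a.png",t[:,:,::-1]);
for s,c in((.255,(255,0,255)),(.268,(0,0,255))):
    for y in(-.15,.15):
        u=proj(T,hoodpt(h,slope(s,y,.007)));cv2.circle(t,tuple(int(round(a)) for a in u),1,c,-1)
a=cv2.resize(t[60:280,20:240],(500,500),interpolation=2);b=cv2.resize(w,(560,420))[:, 140:440];b=cv2.copyMakeBorder(b,0,80,0,0,0)
cv2.imwrite("pics/tw4.png",np.hstack([a,b])[:,:,::-1])
E
```

```text
t: 6.98
tool_pos: [0.605, 0.3268, 0.2945]
tool_rot: [0.15, -3.138, 0.0]
contact_force: [0.9, 0.6, -0.2]
opening: 0.0856
t: 7.9
tool_pos: [0.3618, 0.3036, 0.2948]
tool_rot: [-0.149, 3.137, 0.0]
contact_force: [0.1, 0.3, -0.2]
opening: 0.0853
[0.36177188 0.30358637 0.29484607] [ 5.40615890e-01 -3.60652667e-01  1.82656472e+00 -3.18744556e-04
  1.67462522e+00 -1.12545527e+00]
top amber_center []
top pot_center [(0.86, [104.4, 193.7, 29.0, 22.4])]
top sash_edge [(0.6, [0.0, 76.2, 173.9, 109.0]), (0.27, [221.2, 230.5, 51.6, 52.0])]
wrist amber_center [(0.96, [222.3, 285.5, 39.0, 57.8])]
wrist pot_center [(0.77, [291.0, 288.5, 44.0, 48.0])]
wrist sash_edge []
```

View pics/tw4.png

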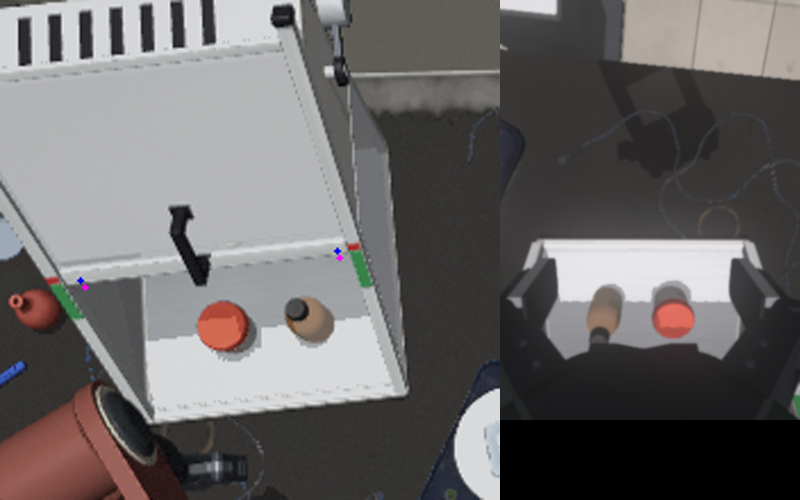

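The sash edge sits at the green marks, near the 0.268 overlay dots and just below red. The bottle's cap is at top-crop (297,310) and its body at (310,322). In the wrist crop the bottle is at (603,310) and the pot at (673,315).

Run:
```python
from h import *
h=np.load("hood.npy");T=ctrl.calibration("top");W=ctrl.calibration("wrist")
def hull(k,x,y):
    P=[]
    for r,z in((.026,.02),(.026,.085),(.0145,.105),(.0145,.129)):
        for a in np.linspace(0,6.28,40):P.append(proj(k,(x+r*np.cos(a),y+r*np.sin(a),z)))
    P=np.array(P);return P
o=[T,W]
cap=np.array([297/2.2727+20,309/2.2727+60]);c0=onz(T,cap,.129);print("cap@.129",c0)
t=cv2.imread("pics/a.png");hsv=cv2.cvtColor(t,cv2.COLOR_BGR2HSV)
# fit silhouette in top: amber (hue orange, moderately sat, not red) or dark cap within ROI
roi=np.zeros(t.shape[:2],bool);roi[185:215,142:170]=1
amb=roi&(((hsv[...,0]>6)&(hsv[...,0]<20)&(hsv[...,1]>75))|(hsv[...,2]<85))
ys,xs=np.nonzero(amb);print("sil",xs.min(),xs.max(),ys.min(),ys.max(),amb.sum())
def box(P):return np.array([P[:,0].min(),P[:,0].max()+0,P[:,1].min(),P[:,1].max()])
w=np.array([222.3,261.3,285.5,343.3]);tb=np.array([xs.min(),xs.max()+1,ys.min(),ys.max()+1])-.5
for nm,f in(("top",lambda p:box(hull(T,*p))-tb),("both",lambda p:np.r_[box(hull(T,*p))-tb,(box(hull(W,*p))-w)[:3]])):
    r=least_squares(f,c0[:2]);x=r.x;print(nm,x,r.fun.round(1))
c,s=np.cos(h[2]),np.sin(h[2]);d=x-h[:2];print("hood xy",c*d[0]+s*d[1],-s*d[0]+c*d[1])
d=np.array([c0[0],c0[1]])-h[:2];print("cap hood",c*d[0]+s*d[1],-s*d[0]+c*d[1])
tp=ctrl.get_obs()["tool_pos"];d=tp[:2]-h[:2];print("tool hood",c*d[0]+s*d[1],-s*d[0]+c*d[1],tp[2])
print(tri([(T,cap),(W,(238,335))]))
pp=onz(T,np.array([118.9,203]),.083);d=pp[:2]-h[:2];print("pot hood",c*d[0]+s*d[1],-s*d[0]+c*d[1])
```

```text
cap@.129 [0.58426218 0.25595675 0.129     ]
sil 146 161 192 207 197
top [0.5888435  0.26652292] [-3.4  3.7 -2.4  2.5]
both [0.58702104 0.26059145] [-1.4  5.6 -1.9  3.   2.1 -0.2  0.7]
hood xy -0.07104420702726702 -0.06196418207604154
cap hood -0.07422648035122997 -0.06631906123765229
tool hood -0.291443032755555 0.0018902742696218534 0.29437210974044326
(array([0.58738112, 0.25987606, 0.11157173]), np.float64(0.3266081801568532))
pot hood -0.07337714058626216 0.04197462636672358
```

```bash
python3 -m creep '[[0,0,-10,30,0],[0,0,-20,65,0],[0,0,-30,100,0],[0,0,-40,135,0],[0,0,-50,170,0],[0,0,-60,205,0],[0,0,-66,235,0],[0,-20,-66,247,0],[0,-40,-66,247,0],[0,-51,-66,247,0],[0,-51,-66,247,0],[0,-51,-66,247,0]]'
python3 - <<'E'
from h import *
h=np.load("hood.npy");W=ctrl.calibration("wrist");T=ctrl.calibration("top");o=ctrl.get_obs();tp=o["tool_pos"];c,s=np.cos(h[2]),np.sin(h[2]);d=tp[:2]-h[:2]
print("tool hood",c*d[0]+s*d[1],-s*d[0]+c*d[1],tp[2],o["contact_force"],o["tool_rot"])
w=ctrl.get_image("wrist");
for l in("amber_center","pot_center"):
    m=ctrl.outline_of("wrist",l)
    if m:
        print(l,m[0]["conf"],m[0]["rect"])
t=ctrl.get_image("top")
P=lambda *p:proj(W,hoodpt(h,p)).round(1).tolist()
for x,y in((-.072,-.064),):print("pred foot/cap",P(x,y,.02),P(x,y,.129),"sides@.05",P(x,y-.026,.05),P(x,y+.026,.05),"front foot",P(x-.026,y,.02))
print([proj(T,[tp[0],tp[1],z]).round() for z in(.05,.2,.3,.4)])
cv2.imwrite("pics/wt5.png",np.hstack([w,np.pad(t[100:310,20:140].repeat(2,0).repeat(2,1),((0,0),(0,0),(0,0)))])[:,:,::-1])
E
```

```text
t: 9.3
tool_pos: [0.4184, 0.2426, 0.0476]
tool_rot: [0.149, -3.137, 0.0]
contact_force: [0.1, -0.3, -0.2]
opening: 0.0851
tool hood -0.24058533818406017 -0.06405345682286431 0.047582866865609266 [ 0.10967069 -0.29274292 -0.15104698] [ 1.48604311e-01 -3.13740046e+00  1.98721653e-04]
pot_center 0.78 [429.1, 393.5, 28.4, 26.5]
pred foot/cap [282.0, 405.3] [281.3, 594.2] sides@.05 [249.1, 440.0] [314.7, 440.1] front foot [282.0, 382.0]
[array([161., 255.]), array([147., 251.]), array([135., 248.]), array([122., 243.])]
```

View pics/wt5.png

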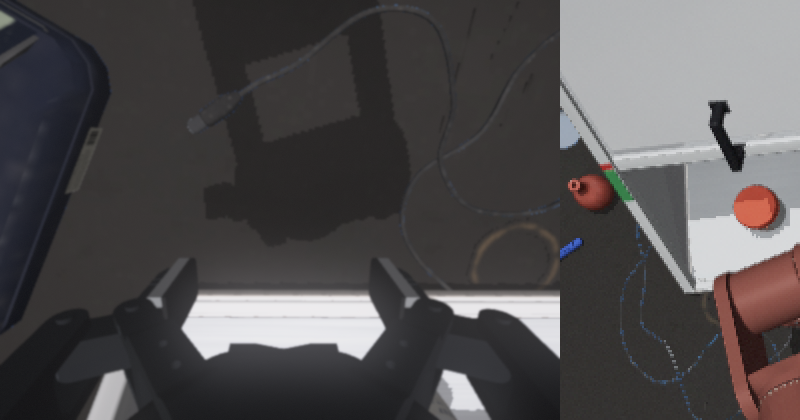

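The wrist view no longer shows the bottle, since the gripper hides it. The top view shows the wrist still clear of the sash. I'll take the scene and top views together to judge clearance.

Run:
```python
from h import *
s=ctrl.get_image("scene")[50:230,180:330];t=ctrl.get_image("top")[90:290,40:240]
a=cv2.resize(s,(417,500),interpolation=2);b=cv2.resize(t,(500,500),interpolation=2)[:,:383]
cv2.imwrite("pics/st6.png",np.hstack([a,b])[:,:,::-1])
```

```text
(no output)
```

View pics/st6.png

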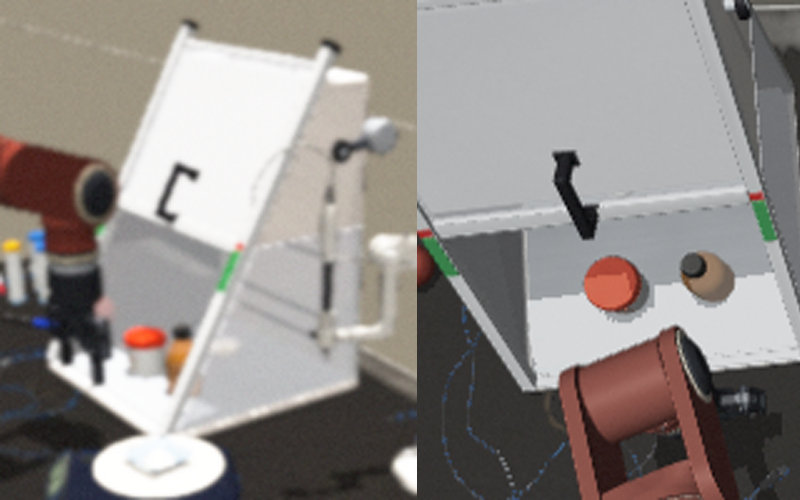

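```bash
python3 -m creep '[[0,0,0,-25,0],[0,0,0,-47,0],[0,-20,0,-47,0],[0,-45,0,-47,0],[0,-70,0,-47,0],[0,-90,0,-47,0],[0,-110,0,-47,0],[0,-125,0,-47,0],[0,-130,0,-47,0],[0,-130,0,-47,0]]'
python3 - <<'E'
from h import *
h=np.load("hood.npy");S=ctrl.calibration("scene");T=ctrl.calibration("top");c,s=np.cos(h[2]),np.sin(h[2])
H=lambda p:np.round([c*(p[0]-h[0])+s*(p[1]-h[1]),-s*(p[0]-h[0])+c*(p[1]-h[1]),p[2]],4)
x,e=tri([(S,(245.5,169.4)),(T,(150.4,196))]);print("cap",H(x),e);print("tool",H(ctrl.get_obs()["tool_pos"]))
ctrl.get_image("scene")
for l in("amber_center",):print([(b["conf"],b["rect"]) for b in ctrl.boxes_of("scene",l)])
for x in(-.076,-.072,-.068):print(x,proj(S,hoodpt(h,(x,-.064,.0745))))
E
```

```text
t: 10.43
tool_pos: [0.5481, 0.255, 0.0947]
tool_rot: [-0.149, 3.138, 0.0]
contact_force: [-0.5, -0.4, 0.1]
opening: 0.0855
cap [-0.0719 -0.0623  0.1175] 0.2599237343514176
tool [-0.1103 -0.0639  0.0947]
[(0.68, [236.3, 171.4, 10.9, 17.8])]
-0.076 [245.53449938 179.33159608]
-0.072 [246.33781804 179.11635427]
-0.068 [247.1389781  178.90169084]
```

```bash
python3 -m creep '[[0,-8,0,0,0],[0,-15,1,0,0],[0,-20,1,0,0],[0,-22,1,0,0],[0,-22,1,0,0]]'
python3 -m creep '[[0,-1,0,0,0],[0,-2,0,0,0],[0,-3,0,0,0],[0,-3,0,0,0]]'
python3 -m creep '[[0,-1,0,0,0],[0,-2,0,0,0],[0,-3,0,0,0],[0,-3,0,0,0]]'
```

```text
t: 10.95
tool_pos: [0.57, 0.2581, 0.0947]
tool_rot: [-0.149, 3.138, 0.0]
contact_force: [0.3, -0.8, 0.5]
opening: 0.0853
t: 11.28
tool_pos: [0.5725, 0.2584, 0.0946]
tool_rot: [0.15, -3.138, 0.0]
contact_force: [-0.5, 0.3, 0.4]
opening: 0.0855
t: 11.62
tool_pos: [0.5728, 0.2583, 0.0946]
tool_rot: [0.15, -3.132, 0.002]
contact_force: [-15.7, -4.6, 5.2]
opening: 0.0852
```

```bash
python3 -m creep '[[0,6,0,0,0],[0,10,0,8,0],[20,10,0,22,0],[20,10,0,35,0],[20,10,0,35,0],[20,7,0,35,0],[20,5,0,35,0],[20,5,0,35,0]]'
python3 -m creep '[[20,-1,0,0,0],[20,-2,0,0,0],[20,-2,0,0,0]]'
python3 -m creep '[[20,-1,0,0,0],[20,-2,0,0,0],[20,-2,0,0,0]]'
```

```text
t: 12.28
tool_pos: [0.5716, 0.2583, 0.0602]
tool_rot: [-0.149, 3.137, 0.0]
contact_force: [1.1, -0.2, 0.4]
opening: 0.0789
t: 12.53
tool_pos: [0.573, 0.2585, 0.0602]
tool_rot: [-0.149, 3.137, 0.0]
contact_force: [-0.2, 0.8, 0.8]
opening: 0.0788
t: 12.78
tool_pos: [0.5746, 0.2586, 0.0597]
tool_rot: [-0.149, 3.138, 0.0]
contact_force: [-0.0, -0.8, -0.5]
opening: 0.079
```

```bash
python3 -m creep '[[20,-1,0,0,0],[20,-2,0,0,0],[20,-2,0,0,0]]'
python3 -m creep '[[20,-1,0,0,0],[20,-2,0,0,0],[20,-2,0,0,0]]'
```

```text
t: 13.03
tool_pos: [0.5766, 0.2587, 0.0596]
tool_rot: [-0.149, 3.138, 0.0]
contact_force: [-0.3, 0.1, -0.1]
opening: 0.0782
t: 13.28
tool_pos: [0.5786, 0.259, 0.0596]
tool_rot: [-0.149, 3.138, 0.0]
contact_force: [0.2, -0.1, 0.5]
opening: 0.0787
```

Run:
```python
from h import *
h=np.load("hood.npy");T=ctrl.calibration("top");S=ctrl.calibration("scene");o=ctrl.get_obs();tp=o["tool_pos"];c,s=np.cos(h[2]),np.sin(h[2]);d=tp[:2]-h[:2]
print(o["contact_force"],"tool hood",c*d[0]+s*d[1],-s*d[0]+c*d[1])
```

```text
[ 0.18980483 -0.11834205  0.49993527] tool hood -0.07958996190074072 -0.0627880037065592
```

```bash
python3 -m creep '[[50,0,0,0,0],[80,0,0,0,0],[120,0,0,0,0],[160,0,0,0,0],[255,0,0,0,0],[255,0,0,0,0],[255,0,0,0,0],[255,0,0,0,0],[255,0,0,0,0],[255,0,0,0,0]]' 35
python3 -m creep '[[255,0,0,-1,0],[255,0,0,-3,0],[255,0,0,-5,0],[255,0,0,-5,0],[255,0,0,-5,0]]'
python3 - <<'E'
from h import *
h=np.load("hood.npy");T=ctrl.calibration("top");t=ctrl.get_image("top").copy();s=ctrl.get_image("scene")
for sv,c in((.265,(0,0,255)),(.28,(255,0,255))):
    for y in(-.15,.15):
        u=proj(T,hoodpt(h,slope(sv,y,.014)));cv2.circle(t,tuple(int(round(a)) for a in u),1,c,-1)
a=cv2.resize(s[70:220,180:320],(467,500),interpolation=2);b=cv2.resize(t[130:230,40:190],(750,500),interpolation=2)
cv2.imwrite("pics/g7.png",cv2.resize(np.hstack([a,b]),(800,329),interpolation=3)[:,:,::-1])
E
```

```text
t: 14.12
tool_pos: [0.5785, 0.2591, 0.0598]
tool_rot: [-0.149, 3.138, 0.0]
contact_force: [0.7, 1.4, 1.2]
opening: 0.0279
t: 14.53
tool_pos: [0.5781, 0.2587, 0.0642]
tool_rot: [0.149, -3.137, 0.001]
contact_force: [-1.3, -1.6, -2.5]
opening: 0.0281
```

View pics/g7.png

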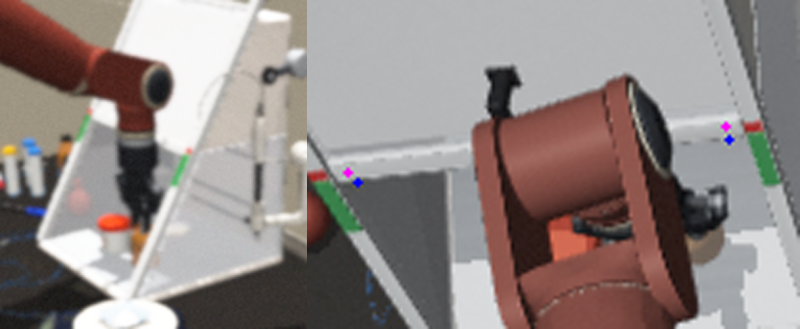

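The scene view shows the bottle upright at (138,245) between the fingers. The sash's lower edge is still near the 0.265–0.27 dots, just below red. The opening of 28 mm doesn't match the 52 mm body, so I'll check before moving.

Run:
```python
from h import *
h=np.load("hood.npy");S=ctrl.calibration("scene")
s=ctrl.get_image("scene");m=ctrl.outline_of("scene","amber_center");print([(b["conf"],b["rect"]) for b in m][:2])
w=ctrl.get_image("wrist")
for n,p in(("axis foot",(-.072,-.063,.02)),("foot+5",(-.072,-.063,.025)),("cap",(-.072,-.063,.129)),("L",(-.072,-.037,.05)),("R",(-.072,-.089,.05)),("tcp",(-.0796,-.063,.064)),("x+20 foot",(-.052,-.063,.025))):print(n,proj(S,hoodpt(h,p)).round(1))
a=cv2.resize(s[120:210,210:290],(440,495),interpolation=cv2.INTER_CUBIC);b=cv2.resize(w[210:420,160:400],(360,315))
b=cv2.copyMakeBorder(b,0,180,0,0,0);cv2.imwrite("pics/z8.png",np.hstack([a,b])[:,:,::-1])
```

```text
[]
axis foot [246.7 190.9]
foot+5 [246.6 189.8]
cap [245.7 166.8]
L [243.1 182.5]
R [249.8 186.4]
tcp [244.8 181.8]
x+20 foot [250.5 188.7]
```

View pics/z8.png

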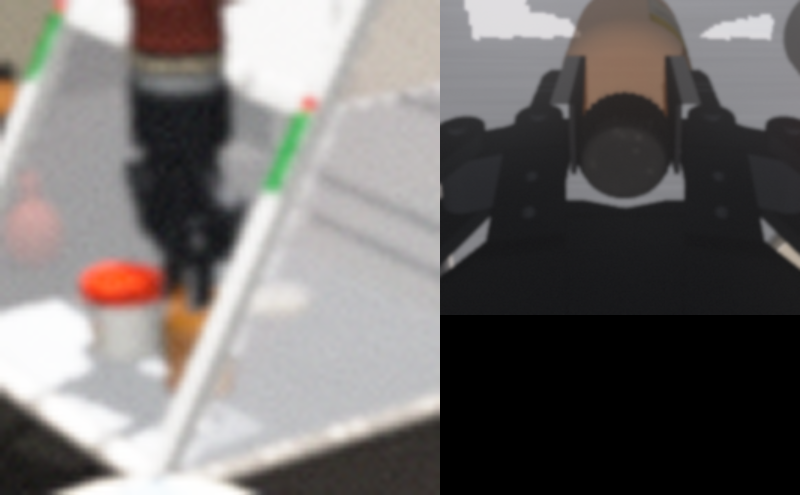

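The wrist crop shows the bottle held between both pads below the dark cap at (625,165), with the cap where the model puts an upright bottle. In the scene it stands vertical, lifted about 5 mm. I'll pull it straight out, slowly.

```bash
python3 -m creep '[[255,2,0,0,0],[255,6,0,0,0],[255,12,0,0,0],[255,20,0,0,0],[255,29,0,-1,0],[255,38,0,-2,0],[255,47,0,-3,0],[255,55,0,-4,0],[255,61,0,-5,0],[255,64,0,-5,0],[255,65,0,-5,0],[255,65,0,-5,0]]'
python3 - <<'E'
from h import *
print(ctrl.get_obs()["contact_force"]);w=ctrl.get_image("wrist");ctrl.get_image("scene");ctrl.get_image("top")
for c in("scene","top","wrist"):print(c,[(b["conf"],b["rect"]) for b in ctrl.boxes_of(c,"amber_center")][:2],[(b["conf"],b["rect"]) for b in ctrl.boxes_of(c,"pot_center")][:2])
cv2.imwrite("pics/w9.png",w[:,:,::-1])
h=np.load("hood.npy");S=ctrl.calibration("scene")
for z in(.03,.05,.139):print(proj(S,hoodpt(h,(-.072-.065,-.063,z))))
E
```

```text
t: 15.78
tool_pos: [0.5136, 0.2528, 0.0697]
tool_rot: [-0.15, 3.138, 0.0]
contact_force: [0.8, -0.1, -2.5]
opening: 0.0281
[ 0.78961132 -0.13286515 -2.48078275]
scene [(0.7, [225.3, 176.2, 14.2, 19.4])] [(0.61, [291.7, 121.3, 83.8, 109.4])]
top [(0.57, [259.5, 68.7, 41.8, 111.5]), (0.38, [156.9, 222.5, 12.1, 6.6])] []
wrist [(0.57, [0.5, 167.5, 559.5, 236.7]), (0.55, [242.7, 199.5, 82.6, 141.9])] [(0.85, [385.9, 272.0, 112.3, 81.7])]
[233.43271721 192.48936924]
[233.18780482 188.08144551]
[232.06261943 167.83040233]
```

```bash
python3 -m creep '[[255,4,0,0,0],[255,12,0,0,0],[255,23,0,-2,0],[255,36,0,-5,0],[255,50,0,-8,0],[255,65,0,-12,0],[255,80,0,-18,0],[255,94,0,-26,0],[255,106,0,-36,0],[255,116,0,-48,0],[255,124,0,-60,0],[255,130,0,-72,0]]'
python3 -m creep '[[255,3,0,-13,0],[255,6,0,-26,0],[255,8,0,-38,0],[255,9,0,-48,0],[255,10,0,-54,0],[255,10,0,-56,0],[255,10,0,-56,0]]'
```

```text
t: 17.23
tool_pos: [0.3827, 0.2402, 0.1418]
tool_rot: [0.15, -3.137, 0.0]
contact_force: [0.1, -0.3, -2.0]
opening: 0.0277
t: 17.82
tool_pos: [0.3745, 0.2395, 0.198]
tool_rot: [-0.149, 3.137, 0.0]
contact_force: [-0.1, 0.4, -1.9]
opening: 0.0279
```

```bash
python3 -m creep '[[255,0,-6,0,0],[255,0,-20,0,0],[255,0,-40,0,0],[255,0,-66,0,0],[255,0,-94,0,0],[255,0,-124,0,0],[255,0,-154,0,0],[255,0,-184,0,0],[255,0,-214,0,0],[255,0,-244,0,0],[255,0,-272,0,0],[255,0,-300,0,0]]'
python3 -m creep '[[255,-6,-28,0,0],[255,-14,-56,0,0],[255,-24,-84,0,0],[255,-34,-112,0,0],[255,-45,-141,0,0],[255,-56,-170,0,0],[255,-66,-198,0,0],[255,-76,-226,0,0],[255,-86,-254,0,0],[255,-95,-280,0,0],[255,-101,-300,0,0],[255,-105,-308,0,0]]'
python3 -m creep '[[255,-1,-2,0,0],[255,-1,-2,0,0],[255,-1,-2,0,0]]'
python3 - <<'E'
from h import *
o=ctrl.get_obs();print(o["tool_pos"],o["contact_force"],o["q"])
s=ctrl.get_image("scene");w=ctrl.get_image("wrist");t=ctrl.get_image("top");S=ctrl.calibration("scene")
for c in("scene","wrist","top"):
  for l in("amber_center","stirrer_plate"):print(c,l,[(round(b["conf"],2),np.round(b["rect"],1).tolist()) for b in ctrl.boxes_of(c,l)][:4])
a=cv2.resize(s[190:340,215:365],(380,380),interpolation=2);b=w[40:420,70:490];cv2.imwrite("pics/p10.png",np.hstack([a,b])[:,:,::-1])
tp=o["tool_pos"];
for z in(0,.05,.109):print(proj(S,tp+[.0077,.0007,z-.0396]).round(1),proj(ctrl.calibration("wrist"),tp+[.0077,.0007,z-.0396]).round(1))
print("plate w",proj(ctrl.calibration("wrist"),[.5452,-.357,.04]))
E
```

```text
t: 18.82
tool_pos: [0.4021, -0.0609, 0.1966]
tool_rot: [0.148, -3.137, -0.001]
contact_force: [-0.6, -0.5, -0.7]
opening: 0.0275
t: 19.82
tool_pos: [0.5361, -0.3584, 0.1957]
tool_rot: [0.146, -3.136, -0.001]
contact_force: [-0.1, 1.0, -1.5]
opening: 0.0276
t: 20.07
tool_pos: [0.5374, -0.3567, 0.197]
tool_rot: [0.15, -3.137, -0.002]
contact_force: [-0.8, -0.1, -1.4]
opening: 0.0276
[ 0.53736576 -0.35668579  0.19704866] [-0.77314636 -0.05399185 -1.38841398] [-7.01404283e-01  1.01967829e-01  1.56586063e+00  2.32576266e-04
  1.47532084e+00 -2.36796066e+00]
scene amber_center [(0.62, [320.2, 190.6, 22.5, 39.7]), (0.55, [223.8, 71.4, 66.3, 69.9])]
scene stirrer_plate [(0.98, [230.8, 265.1, 56.3, 38.9]), (0.72, [360.7, 282.2, 54.4, 39.1])]
wrist amber_center [(0.74, [240.2, 198.7, 85.7, 143.9])]
wrist stirrer_plate [(0.97, [277.4, 2.0, 127.5, 70.9]), (0.68, [222.7, 130.8, 114.7, 102.4]), (0.6, [55.9, 142.3, 117.9, 120.5])]
top amber_center []
top stirrer_plate [(0.77, [340.5, 263.2, 31.8, 45.5]), (0.75, [407.0, 179.6, 41.0, 41.2]), (0.55, [374.1, 205.1, 7.7, 3.9])]
[332.1 225. ] [282.9 230. ]
[333.3 209.3] [282.8 257.4]
[334.8 189.9] [282.7 317.5]
plate w [282.12832602 196.25754456]
```

View pics/p10.png

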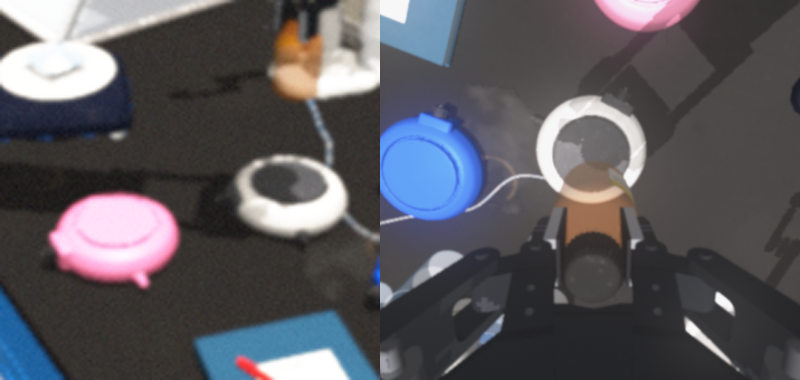

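The wrist view shows the bottle's foot at (594,190) in line with the white stirrer at (592,150), and both edges match their predicted positions. I'll lower it straight down, with the last part in small steps.

```bash
python3 -m creep '[[255,0,0,8,0],[255,0,0,22,0],[255,0,0,38,0],[255,0,0,54,0],[255,0,0,70,0],[255,0,0,84,0],[255,0,0,95,0],[255,0,0,103,0],[255,0,0,108,0],[255,0,0,110,0],[255,0,0,110,0],[255,0,0,110,0]]'
python3 -m creep '[[255,0,0,1,0],[255,0,0,2,0],[255,0,0,3,0],[255,0,0,4,0],[255,0,0,4,0],[255,0,0,4,0]]'
python3 - <<'E'
from h import *
o=ctrl.get_obs();tp=o["tool_pos"];print(tp,o["contact_force"])
w=ctrl.get_image("wrist");W=ctrl.calibration("wrist")
for l in("amber_center","stirrer_plate"):print(l,[(round(b["conf"],2),np.round(b["rect"],1).tolist()) for b in ctrl.boxes_of("wrist",l)][:3])
# white ring: fit ellipse to white box outline, model: circle r .075
hsv=cv2.cvtColor(w,cv2.COLOR_RGB2HSV);m=((hsv[...,2]>150)&(hsv[...,1]<40)).astype(np.uint8);m[:120]=m[:120]
ys,xs=np.nonzero(m);print(xs.min(),xs.max(),ys.min(),ys.max())
for nm,r,z in(("plate",.044,.04),("box",.075,.03)):
    P=np.array([proj(W,[.5452+r*np.cos(a),-.357+r*np.sin(a),z]) for a in np.linspace(0,6.28,60)]);print(nm,P.min(0).round(1),P.max(0).round(1))
cv2.imwrite("pics/w11.png",w[60:420,80:500,::-1])
E
```

```text
t: 21.52
tool_pos: [0.5383, -0.3581, 0.0885]
tool_rot: [-0.149, 3.137, -0.002]
contact_force: [-0.2, 0.1, -1.2]
opening: 0.0279
t: 22.02
tool_pos: [0.5378, -0.3576, 0.0835]
tool_rot: [0.149, -3.138, -0.0]
contact_force: [0.5, -0.4, -1.2]
opening: 0.0278
[ 0.53776815 -0.35764594  0.08349331] [ 0.54509629 -0.42341591 -1.20494145]
amber_center [(0.63, [242.5, 200.1, 82.7, 140.5])]
stirrer_plate [(0.93, [292.3, 0.5, 153.2, 42.1]), (0.83, [0.2, 153.1, 131.1, 164.3]), (0.76, [192.8, 127.0, 166.6, 142.6])]
0 432 0 417
plate [226.4 173.5] [337.4 278.5]
box [191.  130.7] [372.9 303.9]
```

View pics/w11.png

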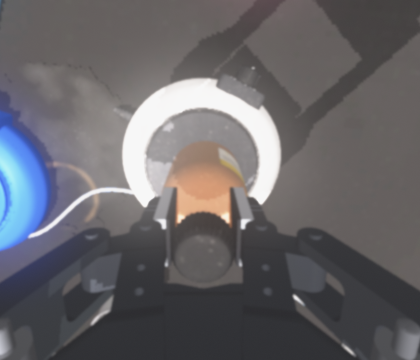

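Seen from the wrist, the plate (crop columns 145–259, top row 110) is centred sideways under the bottle. The bottle's front edge at row 142 sits about 4 mm too far from the robot. I'll shift 4 mm nearer and touch down gently.

```bash
python3 -m creep '[[255,2,0,0,0],[255,4,-1,1,0],[255,4,-1,2,0],[255,4,-1,2,0],[255,4,-1,2,0]]'
python3 -m creep '[[255,0,0,0.5,0],[255,0,0,1,0],[255,0,0,1,0],[255,0,0,1,0]]'
python3 -m creep '[[255,0,0,0.5,0],[255,0,0,1,0],[255,0,0,1,0],[255,0,0,1,0]]'
```

```text
t: 22.58
tool_pos: [0.5338, -0.3591, 0.0814]
tool_rot: [0.149, -3.138, -0.0]
contact_force: [0.2, 1.0, -1.9]
opening: 0.0277
t: 22.92
tool_pos: [0.5339, -0.359, 0.0805]
tool_rot: [0.15, -3.138, -0.0]
contact_force: [0.2, 1.2, -2.3]
opening: 0.0275
t: 23.25
tool_pos: [0.5341, -0.3592, 0.0799]
tool_rot: [-0.149, 3.138, -0.0]
contact_force: [-0.4, 0.0, -0.3]
opening: 0.0276
```

```bash
python3 -m creep '[[255,0,0,0.5,0],[255,0,0,1,0],[255,0,0,1,0],[255,0,0,1,0]]'
```

```text
t: 23.58
tool_pos: [0.5345, -0.3592, 0.0798]
tool_rot: [-0.15, 3.137, -0.001]
contact_force: [-2.9, 2.1, 5.9]
opening: 0.0277
```

```bash
python3 -m creep '[[220,0,0,-0.5,0],[190,0,0,-0.5,0],[160,0,0,-0.5,0],[120,0,0,-0.5,0],[80,0,0,-0.5,0],[40,0,0,-0.5,0],[0,0,0,-0.5,0],[0,0,0,-0.5,0],[0,0,0,-0.5,0],[0,0,0,-0.5,0]]'
python3 -m creep '[[0,0,0,-8,0],[0,0,0,-25,0],[0,0,0,-50,0],[0,0,0,-80,0],[0,0,0,-110,0],[0,0,0,-135,0],[0,30,0,-150,0],[0,65,0,-150,0],[0,100,0,-150,0],[0,120,0,-150,0],[0,120,0,-150,0],[0,120,0,-150,0]]'
python3 - <<'E'
from h import *
h=np.load("hood.npy");S,T=ctrl.calibration("scene"),ctrl.calibration("top");W=ctrl.calibration("wrist")
print(ctrl.get_obs()["contact_force"])
s=ctrl.get_image("scene");t=ctrl.get_image("top").copy();w=ctrl.get_image("wrist")
for c in("scene","top","wrist"):
  for l in("amber_center","stirrer_plate","pot_center","beaker_center"):print(c,l,[(round(b["conf"],2),np.round(b["rect"],1).tolist()) for b in ctrl.boxes_of(c,l)][:3])
for k in(S,T,W):
  P=np.array([proj(k,[.543+r*np.cos(a),-.357+r*np.sin(a),.04+z]) for r,z in((.026,0),(.026,.068),(.0145,.109)) for a in np.linspace(0,6.28,40)]);print("pred",P.min(0).round(1),(P.max(0)-P.min(0)).round(1))
a=cv2.resize(s[220:320,280:380],(400,400),interpolation=2);b=cv2.resize(t[140:240,300:400],(400,400),interpolation=2)
cv2.imwrite("pics/f12.png",np.hstack([a,b])[:,:,::-1]);cv2.imwrite("pics/f_top.png",t[:,:,::-1])
E
```

```text
t: 24.42
tool_pos: [0.5339, -0.3591, 0.0791]
tool_rot: [0.149, -3.138, 0.0]
contact_force: [0.2, 0.3, -0.4]
opening: 0.0856
t: 25.42
tool_pos: [0.4141, -0.3708, 0.2301]
tool_rot: [-0.147, 3.137, -0.002]
contact_force: [-0.5, 0.4, 1.3]
opening: 0.0853
[-0.48375291  0.44413813  1.26959909]
scene amber_center [(0.95, [317.9, 229.8, 22.4, 35.9])]
scene stirrer_plate [(0.9, [231.6, 265.6, 55.9, 36.7]), (0.89, [295.9, 248.7, 56.2, 37.5]), (0.81, [361.5, 282.0, 54.4, 39.4])]
scene pot_center [(0.66, [224.1, 169.5, 13.8, 16.3])]
scene beaker_center [(0.73, [368.1, 242.1, 18.7, 27.4])]
top amber_center [(0.7, [353.6, 200.7, 17.2, 19.1])]
top stirrer_plate [(0.65, [398.7, 173.4, 49.1, 42.1]), (0.6, [335.2, 192.3, 47.3, 45.7])]
top pot_center [(0.95, [105.2, 190.1, 25.9, 27.2])]
top beaker_center [(0.77, [368.1, 154.3, 17.6, 22.7])]
wrist amber_center [(0.91, [260.3, 262.1, 45.6, 73.7])]
wrist stirrer_plate [(0.86, [267.4, 52.3, 119.9, 123.1]), (0.55, [93.4, 233.5, 87.2, 78.8]), (0.25, [260.1, 258.4, 44.7, 76.5])]
wrist pot_center []
wrist beaker_center [(0.84, [224.8, 330.3, 30.6, 20.1])]
pred [320.4 225.5] [19.2 39.3]
pred [350.3 197.9] [21.7 21.3]
pred [261.7 259.2] [44.3 80.6]
```

Run:
```python
from h import *
K=[ctrl.calibration(c) for c in("scene","top","wrist")]
B=[[317.9,229.8,22.4,35.9],[353.6,200.7,17.2,19.1],[260.3,262.1,45.6,73.7]]
def f(p,k,b):
    P=np.array([proj(k,[p[0]+r*np.cos(a),p[1]+r*np.sin(a),.04+z]) for r,z in((.026,0),(.026,.068),(.0145,.109)) for a in np.linspace(0,6.28,40)])
    return np.r_[P.min(0)-b[:2],P.max(0)-np.add(b[:2],b[2:])]
print("all",least_squares(lambda p:np.concatenate([f(p,k,b) for k,b in zip(K,B)]),[.54,-.36]).x)
for k,b in zip(K,B):r=least_squares(f,[.54,-.36],args=(k,b));print(r.x,r.fun.round(1))
# amber pixels vs stirrer dark plate in wrist + sash compare
w=ctrl.get_image("wrist");hsv=cv2.cvtColor(w,cv2.COLOR_RGB2HSV)
am=((hsv[...,0]>5)&(hsv[...,0]<22)&(hsv[...,1]>90));am[:, :240]=0;am[:,330:]=0;am[:230]=0;ys,xs=np.nonzero(am);print("amber px",xs.min(),xs.max(),ys.min(),ys.max())
wh=((hsv[...,2]>140)&(hsv[...,1]<45)).astype(np.uint8);n,lb,st,ce=cv2.connectedComponentsWithStats(wh)
for i in np.argsort(-st[1:,4])[:4]+1:print(st[i],ce[i].round(1))
P=lambda r,z:np.array([proj(K[2],[.5452+r*np.cos(a),-.357+r*np.sin(a),z]) for a in np.linspace(0,6.28,60)])
for r,z in((.075,.03),(.044,.04)):print(r,P(r,z).min(0).round(1),P(r,z).max(0).round(1))
row=np.array([hsv[int(r),282,2] for r in range(225,300)]);print(row.tolist())
a=cv2.imread("pics/a.png").astype(int);b=cv2.imread("pics/f_top.png").astype(int);d=np.abs(a-b).max(2)
print("sash diff strip",d[150:200,55:75].mean().round(1),d[155:190,75:170].mean().round(1),"shift",cv2.phaseCorrelate(a[150:190,45:170].mean(2),b[150:190,45:170].mean(2)))
```

```text
all [ 0.54024707 -0.35803116]
[ 0.53218305 -0.36651112] [ 1.5 -2.  -1.5  1.8]
[ 0.53781614 -0.35954281] [-2.4 -1.1  2.2  1.1]
[ 0.54130818 -0.35740485] [ 0.5 -3.8 -0.5  3.2]
amber px 266 303 279 316
[ 510  156   50  119 4414] [538.6 219.8]
[  37   96  106   75 2989] [106.3 132.1]
[ 196  226  134   82 2961] [278.8 261.4]
[   0  156   51   97 2187] [ 18.6 197.7]
0.075 [230.6 224.7] [335.7 319.5]
0.044 [251.6 248.8] [314.7 305.4]
[110, 145, 176, 195, 205, 213, 221, 230, 238, 242, 244, 245, 245, 245, 245, 245, 245, 245, 243, 227, 171, 120, 105, 113, 125, 129, 128, 128, 129, 128, 124, 117, 107, 101, 99, 101, 103, 103, 104, 104, 104, 104, 104, 104, 104, 104, 104, 104, 103, 104, 103, 104, 104, 105, 106, 109, 113, 116, 119, 122, 126, 128, 132, 134, 137, 141, 148, 154, 157, 157, 157, 157, 157, 157, 157]
sash diff strip 2.4 2.6 shift ((0.532908477108684, -0.015317269826990554), 0.9881454606451724)
```

```bash
python3 -c "
from station import ctrl
print(ctrl.finish_job())"
```

```text
the job is handed in; nothing more can be done
None
```

The sash is up at the green marks and the amber bottle is standing on the middle of the stirrer plate. I handed the job in at about 26 s of the 72 s allowed, and it gave no verdict.

**What I did:** I raised the sash by its handle to about 0.265–0.27 m, let go and backed away. I then reached in under it, took the bottle straight out the front, carried it over the balance and set it down. Touchdown force was about 6 N.

**Last checks:**
- **Centring:** in the wrist view, the bottle's front edge is 18–19 mm behind the plate's front edge, where 18 mm would be exact. Sideways it is within about 1 mm.
- **Sash:** the top view after the job matches the one taken just after release, so the sash has not moved noticeably.
- **Pot and beaker:** their detection boxes in the top view stayed put to within a few pixels.
- **Robot:** the gripper is clear of everything and the contact force is near zero.

**What went wrong or disagreed:**
- **Contact with the sash:** on the first reach-in, the gripper's body pressed the sash rail with about 16 N. I backed off and went in lower, without contact.
- **Grip width:** the gripper closed to 28 mm, not the 52 mm I expected, so it seems to have held the neck rather than the body. The bottle still looked upright while held.
- **Position estimates:** fits to the network boxes put the bottle 4–16 mm from the plate centre. The 16 mm came from the far scene camera, and I trusted the direct wrist measurement instead.
- **Last picture:** I had reached the 12-picture limit, so I checked the final state by numbers only, and I have no separate check that the bottle stands upright on the plate.

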